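Turn a carved printing block face up into its jig

ROBOT

A 6-joint arm with a two-finger parallel gripper is mounted at the origin on a cart in front of the work surface, level with it; the furniture and walls round the work are solid. World frame = base frame: x ahead of the robot, y to its left, z up, the work surface at z = 0. Lengths are in m, angles in rad, forces in N, time in s.
With the tool pointing down it reaches from about 0.3 to 0.775 m from the base axis. Payload 14.6 kg.
Tool frame: the origin (TCP) lies at the very end of the fingers, on their centre line; the grasp point (between the pads) lies 19 mm behind it; z points along the fingers, y is the line along which they close (so a half turn about z gives the same grasp; the last joint's range is limited). The gripper opens to 94 mm and grips with 3 to 60 N. Pads are 16 mm wide; open, the fingers measure 119 mm over their backs; the gripper's body (75 mm by 177 mm) begins 78 mm behind the grasp point.
Start: joints at [1.063, 0.3, 1.521, -0, 1.321, -0.067], TCP at [0.235, 0.497, 0.185] pointing down, gripper open.
Joint ranges: [-3.03, 3.03], [-0.79, 2.21], [0.23, 2.52], [-1.04, 4.18], [0, 3.07], [-2.55, 2.55]. Speed limits (rad/s): [2.22, 2.22, 2.57, 3.14, 3.14, 3.14].

INTERFACE

Orientations are given as [roll, pitch, yaw] about the fixed x, y, z axes, in that order (R = Rz(yaw) Ry(pitch) Rx(roll)).
In Python, from station import ctrl gives the robot as it stands.
- The arm moves only by the tool move_arm, never from a script. Its argument "increments" is a list of rows, each a list of 7 numbers: the opening, from 0 (shut) to 1 (fully open), then the shift along the tool's x, y, z in units of 50 mm (1.0 is 50 mm), then the turn, a rotation vector about the tool's x, y, z in rad. In form: [[claw, tx, ty, tz, rx, ry, rz], ...]. A call has 1 to 20 rows; each row shifts and turns the commanded pose from where the row before left it, along the tool's axes as they then stand; what a row does not reach is not made up. A row lasts 1/10 s, in which the tool goes at most 50 mm and 8.59 degrees, less where a joint would pass 70% of its speed; a pose out of reach is approached as far as the arm can. A call is refused whole if a number of a shift passes 1 or a number of a turn 0.15, either way. A call with a gripper value outside its range is refused whole. The fingers move at their own pace and stop on an object; "force" is the grip in N (left out, the last holds). Time passes only in rows, so rows that do not move let the fingers close. It gives the time, the measured TCP pose, the force, the opening and the grip force at its end, in the units of the state.
- ctrl.get_obs(): the state, without advancing time (a new reading comes with each control period).
- ctrl.camera(name): name is "scene" or "side" or "wrist"; returns a dict with "color" (480x640x3 uint8, blue, green, red), "K" (3x3 intrinsics, pixels), "pose" (4x4, takes a point from camera to world coordinates); the wrist camera has in their place "tool_from_camera" (4x4, takes a point from camera to tool coordinates, whose origin is the TCP and whose axes are the flange's). Camera axes: x right, y down, z forward; pixel columns grow to the right and rows downward; lengths in m; the calibration is good to about 2 mm. A picture is of the moment at which its call begins: read the wrist's pose just before it. There is no depth.
- ctrl.hand_in(): hands the job in; it is judged then, once.
Trained networks look in a picture, given as the dict that the camera call returned (one of the last four; its "shot" number tells which), for a name from the list of things; names that differ only in an ending like _2 or _b are one class to them, and where a whole thing is asked for, a point or a joint stands for the part that bears it (a point fixed in the world has none). Each returns a list of dicts, best first, with "conf" (0 to 1); they miss things now and then, are a little off and sometimes report something else, mostly with a low value. They report only what shows in the picture. A call takes as long as a camera call. They do not tell look-alikes from the thing itself.
- ctrl.cut_out(name, picture): "mask" (480x640 bool, what is visible of it) and "centre" ([row, column] in pixels, amid what is visible of it).
The state is a dict: "time_s": time; "qpos": joint angles; "joint_vel": joint speeds; "tau": joint torques, N m; "ee_pos": TCP position; "eef_rot": TCP orientation; "force": force on the tool from outside, world axes, zero at the start; "moment": the same for the moment, N m; "grip_width": finger opening in m; "grip_force": force on a finger pad.
Only numpy, scipy, OpenCV 4.12 (cv2) and the standard library are available. Lean on these libraries where they do the work, as an engineer would, in place of code of your own. Each camera call takes 0.05 s, during which the arm holds its last target. There are 200 camera calls.

TASK

The carved wooden printing block lies on the desk with its carved face down. Turn it over: first stand it on one of its small ends on the desk and let go of it, then take it again another way and lay it in the pocket of the wooden jig with the carved face up, sitting flat on the pocket floor. Do not knock over or push aside the ink jar, the tub, the roll of tape or the bottle standing round it.

Things in the scene. Friction and masses are not known exactly. Their poses are not given: they have to be found in the camera images.
- block_center (a point): Centre (half-way up) of the loose wooden printing block: a box 84 mm long (its x axis), 56 mm wide (y) and 40 mm thick (z), about 0.16 kg. Its -z face is carved, the +z face and the four sides are plain and flat. It starts lying on the carved face (z up, centre 20 mm above the desk). It stands safely on either small end (56 x 40 mm): x axis upright, centre 42 mm up.
- carved_face (a point): Middle of the block's carved 84 x 56 mm face, 20 mm from the block's centre on the -z side: a dark raised rim along all four edges and a flower, standing 5 mm above the sunken ground. Hidden underneath at the start; z points into the block, so with the carved face up z points down. The desk where the block starts (about 0.41 m ahead, 0.14 m to the left) is free for standing it on end.
- pocket (a point): Centre of the pocket's floor in the jig. The floor is the top of the jig's board, 10 mm above the desk. The pocket is 94 mm long (x axis) and 66 mm wide (y): the block has 5 mm of play on every side, either way round. z points up. At the end the block's centre is 20 mm above this point.
- jig: The wooden jig, fixed to the desk: a plywood board 160 (x) x 130 (y) x 10 mm, origin at the centre of its underside, axes as the pocket's. Pale walls 12 mm thick stand 14 mm above the board round the pocket: a full wall across each end, and at each corner 16 mm of wall along the side. Between these each long side is open over 62 mm, so fingers can hold the block's sides there right down to the board.
- ink_jar_mid (a point): Centre of a loose glass ink jar with a pale screw lid, diameter 50 mm, 75 mm tall, standing upright on the desk; leave it alone.
- tub_mid (a point): Centre of a loose pale tub with a black screw lid, diameter 76 mm, 61 mm tall, standing on the desk; leave it alone.
- tape_mid (a point): Centre of a loose orange roll of masking tape lying flat on the desk, diameter 96 mm, 30 mm tall; leave it alone.
- bottle_mid (a point): Centre of a loose pale bottle with a white screw cap, diameter 47 mm, 95 mm tall, standing on the desk; leave it alone.
Not all that is in view belongs to the job. Of the things that look like the part that bears block_center, the larger one is meant.

How it is judged:
By the outcome, as a careful person would: the job done as asked, in the order asked, and still so for the second after the job is handed in, with the robot touching nothing.
It also fails if it takes over 59 s, if anything falls off the work surface, if the arm or the gripper's body presses on something with over 40 N, if the wrist force passes 120 N, or if a joint passes its speed limit or range.

## Working session

There is one attempt and no reset: what is moved stays moved. The work goes in short steps, Python scripts to look and compute and a tool call to move; the robot and the scene stay as the last step left them, time stands still between calls to the robot, and variables do not carry over. Pictures are saved under pics/ and viewed, at most 10 in all, crops included, and the job is handed in when it is done.

Besides the shell and the picture viewer there is one more tool, called after "Request:" as name(argument=value, ...), one argument or row to a line, values as JSON. move_arm: Moves the arm, as the interface text tells. Its arguments: {"type":"object","properties":{"increments":{"type":"array","items":{"type":"array","items":{"type":"number"}}},"force":{"type":"number"}},"required":["increments"]}

```bash
ls; mkdir -p pics; cat > h.py <<'E'
import numpy as np, cv2
from scipy.spatial.transform import Rotation as R
from station import ctrl
def obs():
    o=ctrl.get_obs(); return o
def T(o):
    M=np.eye(4); M[:3,:3]=R.from_euler('xyz',o['eef_rot']).as_matrix(); M[:3,3]=o['ee_pos']; return M
def pic(name):
    o=ctrl.get_obs(); c=ctrl.camera(name)
    if 'pose' not in c: c['pose']=T(o)@c['tool_from_camera']
    return c
def ray(c,rc,z):
    d=c['pose'][:3,:3]@np.linalg.solve(c['K'],[rc[1],rc[0],1.]); p=c['pose'][:3,3]
    return p+d*(z-p[2])/d[2]
def proj(c,P):
    P=np.atleast_2d(P); q=(P-c['pose'][:3,3])@c['pose'][:3,:3]@c['K'].T
    return q[:,:2]/q[:,2:]
E
python3 - <<'E'
from h import *
ims=[]
print(ctrl.get_obs())
hs=dict(block_center=.02,jig=.01,ink_jar_mid=.0375,tub_mid=.03,tape_mid=.015,bottle_mid=.047)
for n in ['scene','side','wrist']:
    c=pic(n); ims.append(c['color'])
    print(n,c['pose'][:3,3].round(3))
    for k,h in hs.items():
        for r in ctrl.cut_out(k,c)[:3]:
            print(k,round(r['conf'],2),np.round(r['centre']),ray(c,r['centre'],h).round(3),r['mask'].sum())
    cv2.imwrite(f'pics/{n}0.png',c['color'])
E
```

```text
pics
{'time_s': 0.0, 'qpos': array([ 1.06340113e+00,  3.00465080e-01,  1.52161188e+00, -5.80699265e-06,
        1.32069824e+00, -6.65591382e-02]), 'joint_vel': array([ 0.00080218, -0.00081043, -0.00068845,  0.00140697,  0.00091097,
        0.00140018]), 'tau': array([ 5.68744736e-05, -5.31811738e+01, -3.52733445e+01,  7.08298758e-02,
        2.44007679e-02, -1.18161383e-04]), 'ee_pos': array([0.2345205 , 0.49716247, 0.18447662]), 'eef_rot': array([-3.14041235e+00, -7.30389039e-05,  2.70075800e+00]), 'force': array([ 0.07525542,  0.33976798, -0.13997173]), 'moment': array([ 0.00813824, -0.01526669, -0.02109556]), 'grip_force': 0.0, 'grip_width': 0.09407394543990868}
scene [-0.239  1.009  0.643]
block_center 0.8 [354. 330.] [0.328 0.289 0.02 ] 672
block_center 0.72 [313. 336.] [0.405 0.168 0.02 ] 1132
jig 0.91 [230. 373.] [ 0.591 -0.235  0.01 ] 1087
ink_jar_mid 0.51 [326. 264.] [0.468 0.309 0.037] 1012
ink_jar_mid 0.47 [204. 437.] [ 0.515 -0.437  0.037] 254
tub_mid 0.67 [207. 322.] [ 0.772 -0.254  0.03 ] 168
tape_mid 0.74 [268. 440.] [ 0.342 -0.132  0.015] 1116
side [0.532 1.083 0.728]
block_center 0.84 [317. 386.] [0.414 0.169 0.02 ] 1350
block_center 0.61 [357. 440.] [0.331 0.288 0.02 ] 821
jig 0.73 [190. 344.] [ 0.478 -0.425  0.01 ] 519
jig 0.72 [226. 299.] [ 0.596 -0.214  0.01 ] 1779
ink_jar_mid 0.61 [191. 344.] [ 0.479 -0.358  0.037] 487
tub_mid 0.57 [218. 235.] [ 0.757 -0.223  0.03 ] 557
tape_mid 0.93 [238. 409.] [ 0.332 -0.14   0.015] 1034
tape_mid 0.2 [225. 298.] [ 0.599 -0.213  0.015] 1711
bottle_mid 0.79 [355. 366.] [0.463 0.31  0.047] 1301
wrist [0.165 0.532 0.385]
block_center 0.79 [463. 158.] [0.42  0.209 0.02 ] 1030
block_center 0.46 [372. 197.] [0.336 0.309 0.02 ] 213
bottle_mid 0.71 [461. 254.] [0.442 0.325 0.047] 1593
bottle_mid 0.54 [461. 157.] [0.399 0.233 0.047] 1048
```

```bash
python3 - <<'E'
import cv2
a=cv2.imread('pics/side0.png')[150:400,180:500]; cv2.imwrite('pics/side0c.png',cv2.resize(a,(768,600),interpolation=cv2.INTER_CUBIC))
E
```

```text
(no output)
```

View pics/side0c.png

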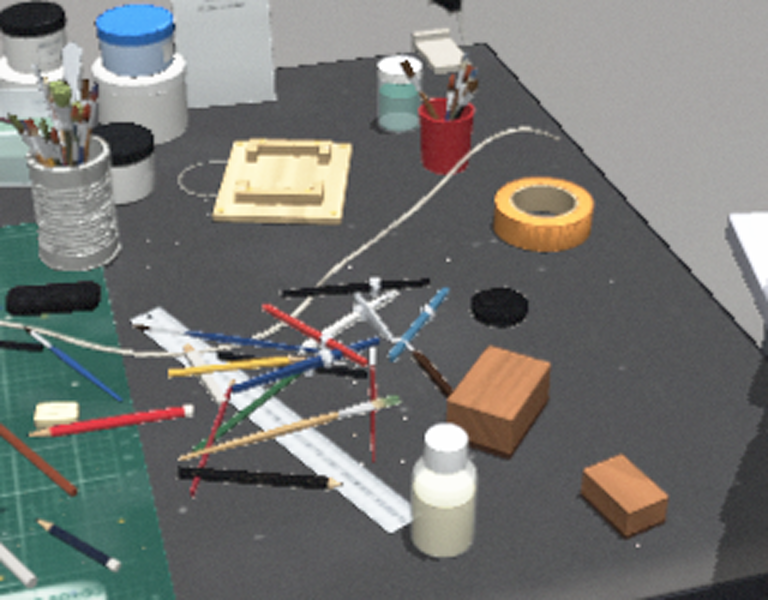

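View pics/wrist0.png

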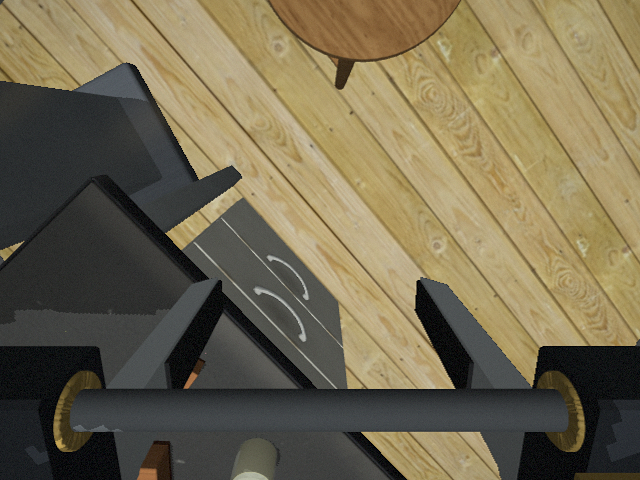

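The side view shows the larger block at crop (500,400). The bottle is in front of it at (443,490), the small decoy block at (625,495) and the jig at (285,180). The jar is at (400,95), the tape at (543,213) and the tub at (125,165). The wrist view doesn't show the block usefully yet. Next I'll fit the poses from the masks.

```bash
cat >> h.py <<'E'
from scipy.optimize import minimize
def box(l,w,h,z0=0):
    return np.array([[a*l/2,b*w/2,z0+c*h] for a in(-1,1) for b in(-1,1) for c in(0,1)])
def cyl(d,h):
    t=np.linspace(0,2*np.pi,24,endpoint=False)
    return np.array([[d/2*np.cos(a),d/2*np.sin(a),z] for a in t for z in(0,h)])
def place(P,x):
    c,s=np.cos(x[2]),np.sin(x[2]); return P@np.array([[c,s,0],[-s,c,0],[0,0,1]])+[x[0],x[1],0]
def hull(c,P,S=4):
    m=np.zeros((480*S,640*S),np.uint8); q=cv2.convexHull(((proj(c,P)+.5)*S).astype(np.float32)).astype(np.int32)
    cv2.fillConvexPoly(m,q,1); return m
def fit(views,P,x0,yaws=(0,.4,.8,1.2,1.6,2.0,2.4,2.8),S=2):
    ms=[cv2.resize(m.astype(np.uint8),None,fx=S,fy=S,interpolation=cv2.INTER_NEAREST) for _,m in views]
    def f(x):
        e=0
        for (c,_),m in zip(views,ms):
            h=hull(c,place(P,x),S); e+=1-(h&m).sum()/(h|m).sum()
        return e/len(views)
    best=min((minimize(f,[x0[0],x0[1],y],method='Nelder-Mead',options=dict(initial_simplex=[[x0[0],x0[1],y],[x0[0]+.01,x0[1],y],[x0[0],x0[1]+.01,y],[x0[0],x0[1],y+.2]],xatol=2e-4,fatol=1e-4,maxiter=90)) for y in yaws),key=lambda r:r.fun)
    return best.x,best.fun
E
python3 - <<'E'
from h import *
cs=[pic('side'),pic('scene')]
def near(k,c,x0,h,tol=.06):
    rs=[r for r in ctrl.cut_out(k,c) if np.hypot(*(ray(c,r['centre'],h)[:2]-x0))<tol]
    return rs[0]['mask'] if rs else None
for k,P,x0,h,ys in [('block_center',box(.084,.056,.04),(.41,.168),.02,None),('jig',box(.16,.13,.01),(.594,-.22),.01,None),
  ('block_center',box(.06,.04,.03),(.33,.288),.01,None),
  ('bottle_mid',cyl(.047,.095),(.463,.31),.047,(0,)),('tape_mid',cyl(.096,.03),(.335,-.136),.015,(0,)),('tub_mid',cyl(.076,.061),(.76,-.23),.03,(0,)),('ink_jar_mid',cyl(.05,.075),(.479,-.358),.0375,(0,))]:
    vs=[(c,near(k,c,np.array(x0),h)) for c in cs]; vs=[v for v in vs if v[1] is not None]
    for sub in ([vs] if len(vs)<2 else [vs,vs[:1],vs[1:]]):
        if sub:
            x,e=fit(sub,P,x0,**({'yaws':ys} if ys else {})); print(k,len(sub),x.round(4),round(e,3))
E
```

```text
block_center 2 [0.414  0.1723 1.0925] 0.188
block_center 1 [0.4128 0.1692 1.0905] 0.072
block_center 1 [0.4133 0.1734 1.096 ] 0.273
jig 2 [ 0.5996 -0.23    1.5089] 0.169
jig 1 [ 0.5999 -0.2322  1.4888] 0.027
jig 1 [ 0.5984 -0.2297  1.4514] 0.304
block_center 2 [0.3319 0.2807 2.1804] 0.217
block_center 1 [0.3315 0.2755 1.9429] 0.206
block_center 1 [0.3339 0.2786 2.1625] 0.188
bottle_mid 2 [0.4661 0.3067 0.1507] 0.203
bottle_mid 1 [0.4661 0.3052 0.1612] 0.179
bottle_mid 1 [ 0.4679  0.3074 -0.1071] 0.225
tape_mid 2 [ 0.3412 -0.136   0.0347] 0.069
tape_mid 1 [ 0.3401 -0.1392 -0.0252] 0.035
tape_mid 1 [ 0.3415 -0.1323 -0.1877] 0.057
tub_mid 2 [ 0.7684 -0.2336  0.0386] 0.615
tub_mid 1 [ 0.763  -0.2315  0.0407] 0.411
tub_mid 1 [ 0.8142 -0.2913 -0.7767] 0.805
ink_jar_mid 1 [ 0.4754 -0.3674  0.2825] 0.216
```

```bash
cat >> h.py <<'E'
def goal(p,lean,az,up=1):
    """pose: tool z = down tilted by lean (rad) towards heading az; closing axis horizontal, perpendicular to az; tool x yaw ~ az (down)."""
    h=np.array([np.cos(az),np.sin(az),0]); z=np.sin(lean)*h+[0,0,-np.cos(lean)]
    y=np.array([np.sin(az),-np.cos(az),0]); x=np.cross(y,z)
    M=np.eye(4); M[:3,:3]=np.c_[x,y,z]; M[:3,3]=p; return M
def row(G,n,T0=None):
    T0=T(ctrl.get_obs()) if T0 is None else T0
    D=np.linalg.inv(T0)@G; w=R.from_matrix(D[:3,:3]).as_rotvec()/n
    S=sum(R.from_rotvec(w*i).as_matrix() for i in range(n))
    t=np.linalg.solve(S,D[:3,3])/.05
    return np.r_[t,w].round(3).tolist()
E
python3 - <<'E'
from h import *
print(goal([0,0,0],0,1.09))
G=goal([.38,.10,.22],0,1.09)
print(row(G,15))
E
```

```text
[[ 0.46248537  0.88662691  0.          0.        ]
 [ 0.88662691 -0.46248537  0.          0.        ]
 [ 0.          0.         -1.          0.        ]
 [ 0.          0.          0.          1.        ]]
[-0.63, -0.017, -0.047, 0.0, -0.0, 0.107]
```

Request:
move_arm(
  increments=[
    [1, -0.63, -0.017, -0.047, 0, 0, 0.107],
    [1, -0.63, -0.017, -0.047, 0, 0, 0.107],
    [1, -0.63, -0.017, -0.047, 0, 0, 0.107],
    [1, -0.63, -0.017, -0.047, 0, 0, 0.107],
    [1, -0.63, -0.017, -0.047, 0, 0, 0.107],
    [1, -0.63, -0.017, -0.047, 0, 0, 0.107],
    [1, -0.63, -0.017, -0.047, 0, 0, 0.107],
    [1, -0.63, -0.017, -0.047, 0, 0, 0.107],
    [1, -0.63, -0.017, -0.047, 0, 0, 0.107],
    [1, -0.63, -0.017, -0.047, 0, 0, 0.107],
    [1, -0.63, -0.017, -0.047, 0, 0, 0.107],
    [1, -0.63, -0.017, -0.047, 0, 0, 0.107],
    [1, -0.63, -0.017, -0.047, 0, 0, 0.107],
    [1, -0.63, -0.017, -0.047, 0, 0, 0.107],
    [1, -0.63, -0.017, -0.047, 0, 0, 0.107],
    [1, 0, 0, 0, 0, 0, 0],
    [1, 0, 0, 0, 0, 0, 0],
  ],
)

```text
time_s: 3.55
ee_pos: [0.3818, 0.0998, 0.2206]
eef_rot: [3.141, -0.001, 1.096]
force: [-0.4, 0.5, 0.2]
grip_width: 0.094
grip_force: 0.0
```

```bash
python3 - <<'E'
from h import *
o=ctrl.get_obs(); print(o['ee_pos'],o['eef_rot'],o['qpos'].round(3))
c=pic('wrist'); cv2.imwrite('pics/w1.png',c['color'])
print(c['pose'].round(3))
for r in ctrl.cut_out('block_center',c): 
    print(r['conf'],r['centre'],ray(c,r['centre'],.035),fit([(c,r['mask'])],box(.084,.056,.04),ray(c,r['centre'],.035)[:2]))
for n,p in [('lid',(388,277)),('redpot',(366,210))]:
    pass
E
```

```text
[0.38176014 0.09982436 0.22063056] [ 3.14086518e+00 -7.27858474e-04  1.09573480e+00] [ 0.163 -0.087  1.865  0.     1.362  0.638]
[[ 0.889 -0.441 -0.123  0.42 ]
 [-0.458 -0.855 -0.242  0.171]
 [ 0.001  0.272 -0.962  0.421]
 [ 0.     0.     0.     1.   ]]
0.94 [127.2, 314.6] [0.41608804 0.17105493 0.035     ] (array([0.41587517, 0.17119191, 1.08626889]), np.float64(0.024972157971386966))
0.73 [60.8, 182.3] [0.33729304 0.27592235 0.035     ] (array([0.3376303 , 0.25941729, 2.13622694]), np.float64(0.5678457523919977))
```

View pics/w1.png

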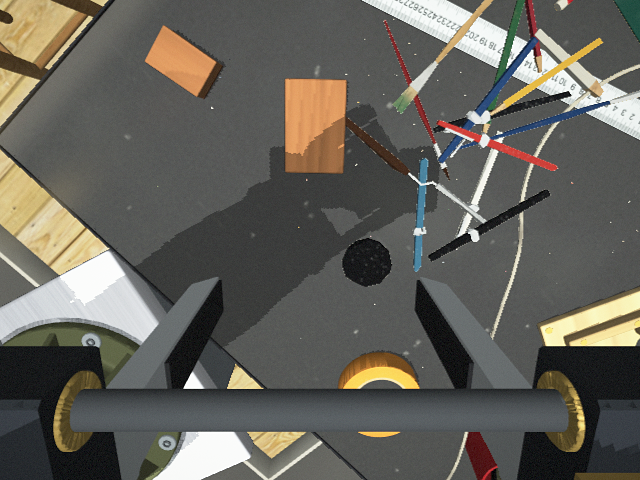

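The wrist view shows the block centred at about (315,126), with its long axis vertical in the image. A brush handle touches its right side at (345,125), so I'll grip on the far (+x) half, clear of the handle. Small block at (183,62), black lid at (367,262).

```bash
python3 - <<'E'
from h import *
az=1.086;h=np.array([np.cos(az),np.sin(az),0]);L=np.radians(-25)
g=np.array([.4159,.1712,.024])+.024*h
G=goal(g,L,az); t=G[:3,2]; G[:3,3]=g+.019*t
A=G.copy(); A[:3,3]-=.1*t
print(A[:3,3],G[:3,3],row(A,8),row(G,5,A))
E
```

```text
[0.44303779 0.22272199 0.09741093] [0.42334259 0.18533    0.00678015] [0.397, -0.004, 0.239, 0.0, -0.055, 0.001] [-0.0, -0.0, 0.4, 0.0, -0.0, 0.0]
```

Request:
move_arm(
  increments=[
    [1, 0.397, -0.004, 0.239, 0, -0.055, 0.001],
    [1, 0.397, -0.004, 0.239, 0, -0.055, 0.001],
    [1, 0.397, -0.004, 0.239, 0, -0.055, 0.001],
    [1, 0.397, -0.004, 0.239, 0, -0.055, 0.001],
    [1, 0.397, -0.004, 0.239, 0, -0.055, 0.001],
    [1, 0.397, -0.004, 0.239, 0, -0.055, 0.001],
    [1, 0.397, -0.004, 0.239, 0, -0.055, 0.001],
    [1, 0.397, -0.004, 0.239, 0, -0.055, 0.001],
    [1, 0, 0, 0, 0, 0, 0],
  ],
)

```text
time_s: 4.55
ee_pos: [0.4419, 0.2235, 0.093]
eef_rot: [-3.139, 0.447, 1.093]
force: [-1.0, 0.1, -0.3]
grip_width: 0.0938
grip_force: 0.0
```

```bash
python3 - <<'E'
from h import *
az=1.086;h=np.array([np.cos(az),np.sin(az),0]);L=np.radians(-25)
g=np.array([.4159,.1712,.024])+.024*h
G=goal(g,L,az); t=G[:3,2]; G[:3,3]=g+.019*t
o=ctrl.get_obs(); print(o['ee_pos'],o['qpos'].round(3))
print(row(G,6))
E
```

```text
[0.44193063 0.2235186  0.09301741] [ 0.529  0.533  1.487 -0.231  1.509  1.067]
[-0.005, 0.004, 0.32, 0.0, 0.002, 0.001]
```

Request:
move_arm(
  increments=[
    [1, -0.005, 0.004, 0.32, 0, 0.002, 0.001],
    [1, -0.005, 0.004, 0.32, 0, 0.002, 0.001],
    [1, -0.005, 0.004, 0.32, 0, 0.002, 0.001],
    [1, -0.005, 0.004, 0.32, 0, 0.002, 0.001],
    [1, -0.005, 0.004, 0.32, 0, 0.002, 0.001],
    [1, -0.005, 0.004, 0.32, 0, 0.002, 0.001],
    [1, 0, 0, 0, 0, 0, 0],
    [0, 0, 0, 0, 0, 0, 0],
    [0, 0, 0, 0, 0, 0, 0],
    [0, 0, 0, 0, 0, 0, 0],
    [0, 0, 0, 0, 0, 0, 0],
    [0, 0, 0, 0, 0, 0, 0],
    [0, 0, 0, 0, 0, 0, 0],
    [0, 0, 0, 0, 0, 0, 0],
    [0, 0, 0, 0, 0, 0, 0],
  ],
  force=30,
)

```text
time_s: 6.05
ee_pos: [0.4248, 0.1843, 0.0108]
eef_rot: [3.137, 0.428, 1.081]
force: [-1.5, 2.5, 4.6]
grip_width: 0.0557
grip_force: 29.9
```

```bash
cat >> h.py <<'E'
import json
def blk(p,x,z):
    x=np.array(x,float);z=np.array(z,float);M=np.eye(4);M[:3,:3]=np.c_[x,np.cross(z,x),z];M[:3,3]=p;return M
def hd(az): return np.array([np.cos(az),np.sin(az),0.])
UP=np.array([0,0,1.])
E
python3 - <<'E'
from h import *
T0=T(ctrl.get_obs()); B=blk([.4159,.1712,.02],hd(1.086),UP)
# roll the block frame about closing axis with tool: trust
rel=np.linalg.inv(T0)@B; np.save('rel1.npy',rel); print(rel.round(4))
c=pic('side')
print('lid',ray(c,(150+305/2.4,180+500/2.4),.005),'pot',ray(c,(150+165/2.4,180+447/2.4),0.))
up=T0.copy(); up[2,3]+=.12; print('lift',row(up,6))
az=1.4
S=blk([.43,.145,.16],UP,-hd(az))@np.linalg.inv(rel)
print('stand air',S[:3,3],S[:3,2],row(S,16,up))
S2=blk([.43,.145,.046],UP,-hd(az))@np.linalg.inv(rel)
print(row(S2,6,S))
E
```

```text
[[ 0.9099 -0.0048 -0.4148 -0.0182]
 [-0.0033 -1.      0.0043 -0.0017]
 [-0.4148 -0.0025 -0.9099 -0.0018]
 [ 0.      0.      0.      1.    ]]
lid [0.39449944 0.00993112 0.005     ] pot [ 0.42427243 -0.26900222  0.        ]
lift [-0.166, 0.002, -0.364, -0.0, 0.0, -0.0]
stand air [0.43334207 0.15373909 0.17577136] [ 0.15713666  0.8962444  -0.41479399] [-0.015, 0.018, -0.071, 0.008, 0.097, -0.02]
[-0.346, 0.001, 0.158, -0.0, -0.0, -0.0]
```

Request:
move_arm(
  increments=[
    [0, -0.166, 0.002, -0.364, 0, 0, 0],
    [0, -0.166, 0.002, -0.364, 0, 0, 0],
    [0, -0.166, 0.002, -0.364, 0, 0, 0],
    [0, -0.166, 0.002, -0.364, 0, 0, 0],
    [0, -0.166, 0.002, -0.364, 0, 0, 0],
    [0, -0.166, 0.002, -0.364, 0, 0, 0],
    [0, 0, 0, 0, 0, 0, 0],
  ],
)

```text
time_s: 6.8
ee_pos: [0.4258, 0.1845, 0.1323]
eef_rot: [3.134, 0.425, 1.08]
force: [-0.4, -0.1, -1.4]
grip_width: 0.056
grip_force: 29.9
```

Request:
move_arm(
  increments=[
    [0, -0.015, 0.018, -0.071, 0.008, 0.097, -0.02],
    [0, -0.015, 0.018, -0.071, 0.008, 0.097, -0.02],
    [0, -0.015, 0.018, -0.071, 0.008, 0.097, -0.02],
    [0, -0.015, 0.018, -0.071, 0.008, 0.097, -0.02],
    [0, -0.015, 0.018, -0.071, 0.008, 0.097, -0.02],
    [0, -0.015, 0.018, -0.071, 0.008, 0.097, -0.02],
    [0, -0.015, 0.018, -0.071, 0.008, 0.097, -0.02],
    [0, -0.015, 0.018, -0.071, 0.008, 0.097, -0.02],
    [0, -0.015, 0.018, -0.071, 0.008, 0.097, -0.02],
    [0, -0.015, 0.018, -0.071, 0.008, 0.097, -0.02],
    [0, -0.015, 0.018, -0.071, 0.008, 0.097, -0.02],
    [0, -0.015, 0.018, -0.071, 0.008, 0.097, -0.02],
    [0, -0.015, 0.018, -0.071, 0.008, 0.097, -0.02],
    [0, -0.015, 0.018, -0.071, 0.008, 0.097, -0.02],
    [0, -0.015, 0.018, -0.071, 0.008, 0.097, -0.02],
    [0, -0.015, 0.018, -0.071, 0.008, 0.097, -0.02],
    [0, 0, 0, 0, 0, 0, 0],
    [0, 0, 0, 0, 0, 0, 0],
  ],
)

```text
time_s: 8.6
ee_pos: [0.4333, 0.1537, 0.1745]
eef_rot: [-3.125, -1.135, 1.377]
force: [0.4, -0.3, -0.8]
grip_width: 0.0557
grip_force: 29.9
```

```bash
python3 - <<'E'
from h import *
o=ctrl.get_obs(); print(o['qpos'].round(3),o['ee_pos'],o['force'],o['moment'])
T0=T(o); rel=np.load('rel1.npy'); B=T0@rel; print(B.round(3))
c=pic('side'); im=c['color']
# overlay predicted block
P=np.array([[a*.042,b*.028,d*.02] for a in(-1,1) for b in(-1,1) for d in(-1,1)])
q=proj(c,P@B[:3,:3].T+B[:3,3])
for i in range(8):
    for j in range(i):
        if bin(i^j).count('1')==1: cv2.line(im,tuple(map(int,q[i])),tuple(map(int,q[j])),(0,255,255),1)
cv2.imwrite('pics/s2.png',cv2.resize(im[150:400,240:540],(720,600),interpolation=cv2.INTER_CUBIC))
E
```

```text
[-0.359  0.241  2.083  1.13   1.401 -0.748] [0.43329291 0.15368177 0.17445747] [ 0.40660528 -0.27406161 -0.8398051 ] [-0.65334536  0.13953977 -0.03849498]
[[ 0.005 -0.985 -0.174  0.43 ]
 [ 0.008  0.174 -0.985  0.145]
 [ 1.     0.004  0.009  0.159]
 [ 0.     0.     0.     1.   ]]
```

View pics/s2.png

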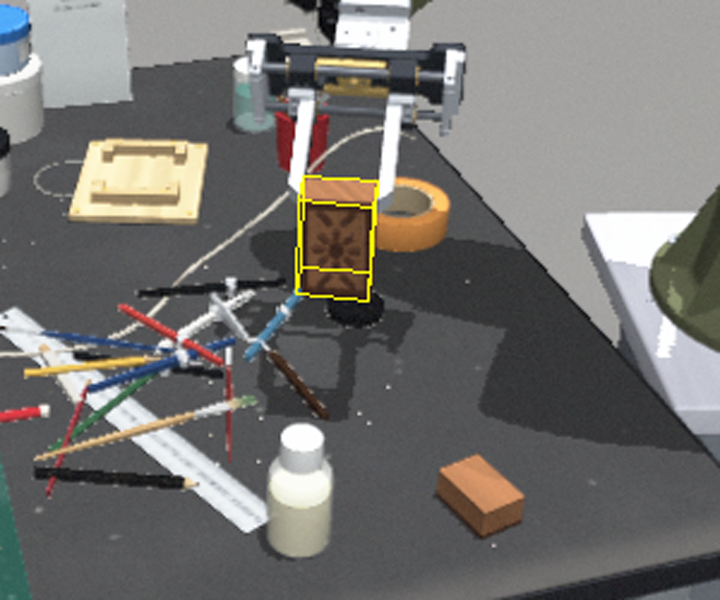

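The carved face is toward the camera and the overlay matches. I'll stand it at about (.385,.165), clear of the brush handle.

```bash
python3 - <<'E'
from h import *
rel=np.load('rel1.npy'); Ri=np.linalg.inv(rel)
S=blk([.385,.165,.10],UP,-hd(1.4))@Ri; print(row(S,5))
S2=blk([.385,.165,.045],UP,-hd(1.4))@Ri; print(row(S2,4,S))
D=np.linalg.inv(S2)[:3,:3]@np.array([0,0,-.001])/.05; print('1mm down',D.round(4))
E
```

```text
[-0.197, -0.19, 0.142, 0.0, 0.002, -0.001]
[-0.25, 0.001, 0.114, -0.0, -0.0, -0.0]
1mm down [-0.0182  0.0001  0.0083]
```

Request:
move_arm(
  increments=[
    [0, -0.197, -0.19, 0.142, 0, 0.002, -0.001],
    [0, -0.197, -0.19, 0.142, 0, 0.002, -0.001],
    [0, -0.197, -0.19, 0.142, 0, 0.002, -0.001],
    [0, -0.197, -0.19, 0.142, 0, 0.002, -0.001],
    [0, -0.197, -0.19, 0.142, 0, 0.002, -0.001],
    [0, 0, 0, 0, 0, 0, 0],
    [0, -0.25, 0.001, 0.114, 0, 0, 0],
    [0, -0.25, 0.001, 0.114, 0, 0, 0],
    [0, -0.25, 0.001, 0.114, 0, 0, 0],
    [0, -0.25, 0.001, 0.114, 0, 0, 0],
    [0, 0, 0, 0, 0, 0, 0],
    [0, 0, 0, 0, 0, 0, 0],
  ],
)

```text
time_s: 9.85
ee_pos: [0.3894, 0.1741, 0.0618]
eef_rot: [3.138, -1.147, 1.399]
force: [-0.4, 0.7, -0.3]
grip_width: 0.0556
grip_force: 29.9
```

```bash
python3 - <<'E'
from h import *
o=ctrl.get_obs(); print(o['qpos'].round(3),o['force'])
B=T(o)@np.load('rel1.npy'); print(B.round(4))
E
```

```text
[-0.352  0.464  2.217  1.222  1.269 -1.096] [-0.39687395  0.70899838 -0.34081131]
[[-0.0052 -0.9854 -0.1699  0.3861]
 [-0.0028  0.1699 -0.9854  0.1654]
 [ 1.     -0.0046 -0.0037  0.0459]
 [ 0.      0.      0.      1.    ]]
```

Request:
move_arm(
  increments=[
    [0, -0.018, 0, 0.008, 0, 0, 0],
    [0, -0.018, 0, 0.008, 0, 0, 0],
    [0, -0.018, 0, 0.008, 0, 0, 0],
    [0, -0.009, 0, 0.004, 0, 0, 0],
    [0, 0, 0, 0, 0, 0, 0],
  ],
)

```text
time_s: 10.35
ee_pos: [0.3888, 0.1744, 0.0594]
eef_rot: [3.138, -1.151, 1.4]
force: [-7.9, -4.7, 19.3]
grip_width: 0.0555
grip_force: 30.0
```

Request:
move_arm(
  increments=[
    [0, 0.009, 0, -0.004, 0, 0, 0],
    [0, 0, 0, 0, 0, 0, 0],
    [0.62, 0, 0, 0, 0, 0, 0],
    [0.65, 0, 0, 0, 0, 0, 0],
    [0.7, 0, 0, 0, 0, 0, 0],
    [0.75, 0, 0, 0, 0, 0, 0],
    [0.85, 0, 0, 0, 0, 0, 0],
    [0.85, 0, 0, 0, 0, 0, 0],
  ],
)

```text
time_s: 11.15
ee_pos: [0.3889, 0.1741, 0.0582]
eef_rot: [3.14, -1.148, 1.397]
force: [-0.8, -0.5, -1.0]
grip_width: 0.0793
grip_force: 0.0
```

```bash
python3 - <<'E'
from h import *
o=ctrl.get_obs()
c=pic('side'); 
for r in ctrl.cut_out('block_center',c)[:2]:
    print(r['conf'],r['centre'],fit([(c,r['mask'])],box(.04,.056,.084),(.386,.165),yaws=(1.2,1.4,1.6)))
cv2.imwrite('pics/s3.png',cv2.resize(c['color'][200:400,320:480],(480,600),interpolation=cv2.INTER_CUBIC))
E
```

```text
0.91 [356.9, 439.8] (array([0.386, 0.165, 1.2  ]), np.float64(1.0))
0.69 [305.0, 401.4] (array([0.38495077, 0.16390608, 1.39951053]), np.float64(0.060789747142362294))
```

View pics/s3.png

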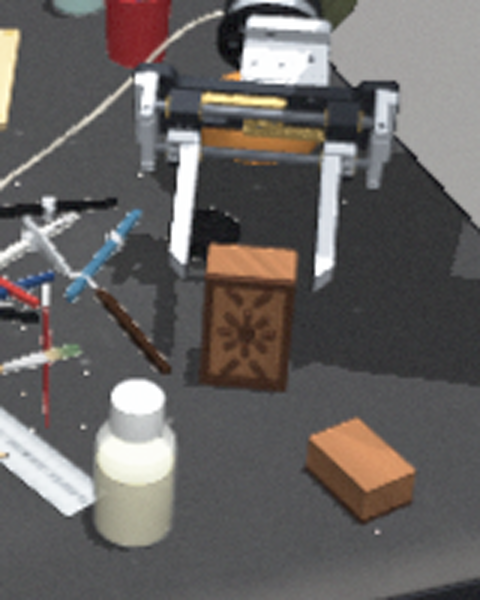

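The block stands free on its end, carved face toward +y. Bottle and small block are unmoved. I'll retreat, rise, and swing round to the carved side.

```bash
python3 - <<'E'
from h import *
T0=T(ctrl.get_obs()); A=T0.copy(); A[:3,3]-=.065*T0[:3,2]; U=A.copy(); U[2,3]+=.16
az=1.4; h=hd(az); L=-np.pi/4
g=np.array([.385,.164,.050])+.002*h
G=goal(g,L,az); G[:3,3]=g+.019*G[:3,2]
P=G.copy(); P[:3,3]-=.11*G[:3,2]
print(A[:3,3],U[:3,3],P[:3,3],G[:3,3])
print(row(A,4,T0),row(U,5,A),row(P,18,U))
# path check
M=U.copy(); r=np.array(row(P,18,U))
for i in range(18):
    D=np.eye(4);D[:3,:3]=R.from_rotvec(r[3:]).as_matrix();D[:3,3]=r[:3]*.05;M=M@D
    if i%4==3: print(M[:3,3].round(3),M[:3,2].round(2))
E
```

```text
[0.3785008  0.11571513 0.08486306] [0.3785008  0.11571513 0.24486306] [0.39627676 0.22938135 0.11434672] [0.38305642 0.15273135 0.03656497]
[0.0, 0.0, -0.325, -0.0, 0.0, -0.0] [0.584, 0.0, -0.263, -0.0, 0.0, -0.0] [0.106, -0.003, 0.2, 0.0, -0.107, -0.0]
[0.386 0.16  0.241] [ 0.12  0.65 -0.75]
[0.392 0.198 0.218] [ 0.05  0.28 -0.96]
[0.396 0.224 0.181] [-0.02 -0.13 -0.99]
[0.397 0.233 0.137] [-0.09 -0.53 -0.84]
```

```bash
python3 - <<'E'
from h import *
T0=T(ctrl.get_obs()); A=T0.copy(); A[:3,3]-=.065*T0[:3,2]; U=A.copy(); U[2,3]+=.16
az=1.4; h=hd(az); L=-np.radians(40)
g=np.array([.385,.164,.050])+.002*h
G=goal(g,L,az); G[:3,3]=g+.019*G[:3,2]
P=G.copy(); P[:3,3]-=.11*G[:3,2]
print(row(P,18,U))
E
```

```text
[0.091, -0.003, 0.193, 0.0, -0.103, -0.0]
```

Request:
move_arm(
  increments=[
    [0.85, 0, 0, -0.325, 0, 0, 0],
    [0.85, 0, 0, -0.325, 0, 0, 0],
    [0.85, 0, 0, -0.325, 0, 0, 0],
    [0.85, 0, 0, -0.325, 0, 0, 0],
    [0.95, 0.584, 0, -0.263, 0, 0, 0],
    [0.95, 0.584, 0, -0.263, 0, 0, 0],
    [0.95, 0.584, 0, -0.263, 0, 0, 0],
    [0.95, 0.584, 0, -0.263, 0, 0, 0],
    [0.95, 0.584, 0, -0.263, 0, 0, 0],
    [0.95, 0, 0, 0, 0, 0, 0],
  ],
)

```text
time_s: 12.25
ee_pos: [0.379, 0.1154, 0.2477]
eef_rot: [3.126, -1.146, 1.41]
force: [0.5, 0.2, -0.5]
grip_width: 0.0895
grip_force: 0.0
```

Request:
move_arm(
  increments=[
    [0.95, 0.091, -0.003, 0.193, 0, -0.103, 0],
    [0.95, 0.091, -0.003, 0.193, 0, -0.103, 0],
    [0.95, 0.091, -0.003, 0.193, 0, -0.103, 0],
    [0.95, 0.091, -0.003, 0.193, 0, -0.103, 0],
    [0.95, 0.091, -0.003, 0.193, 0, -0.103, 0],
    [0.95, 0.091, -0.003, 0.193, 0, -0.103, 0],
    [0.95, 0.091, -0.003, 0.193, 0, -0.103, 0],
    [0.95, 0.091, -0.003, 0.193, 0, -0.103, 0],
    [0.95, 0.091, -0.003, 0.193, 0, -0.103, 0],
    [0.95, 0.091, -0.003, 0.193, 0, -0.103, 0],
    [0.95, 0.091, -0.003, 0.193, 0, -0.103, 0],
    [0.95, 0.091, -0.003, 0.193, 0, -0.103, 0],
    [0.95, 0.091, -0.003, 0.193, 0, -0.103, 0],
    [0.95, 0.091, -0.003, 0.193, 0, -0.103, 0],
    [0.95, 0.091, -0.003, 0.193, 0, -0.103, 0],
    [0.95, 0.091, -0.003, 0.193, 0, -0.103, 0],
    [0.95, 0.091, -0.003, 0.193, 0, -0.103, 0],
    [0.95, 0.091, -0.003, 0.193, 0, -0.103, 0],
    [0.95, 0, 0, 0, 0, 0, 0],
    [0.95, 0, 0, 0, 0, 0, 0],
  ],
)

```text
time_s: 14.25
ee_pos: [0.3945, 0.2229, 0.1188]
eef_rot: [-3.14, 0.705, 1.397]
force: [-0.4, 0.1, 0.4]
grip_width: 0.0891
grip_force: 0.0
```

```bash
python3 - <<'E'
from h import *
o=ctrl.get_obs(); print(o['qpos'].round(3))
az=1.4; h=hd(az); L=-np.radians(40)
for n in ('side','scene'):
  c=pic(n)
  for r in ctrl.cut_out('block_center',c)[:3]:
    print(n,r['conf'],r['centre'],fit([(c,r['mask'])],box(.04,.056,.084),(.386,.165),yaws=(1.3,1.5)))
g=np.array([.385,.164,.050])+.002*h
G=goal(g,L,az); G[:3,3]=g+.019*G[:3,2]
print(row(G,8))
E
```

```text
[ 0.701  0.531  1.53  -0.429  1.652  0.967]
side 0.95 [356.9, 437.6] (array([0.386, 0.165, 1.3  ]), np.float64(1.0))
side 0.91 [307.9, 400.5] (array([0.386625  , 0.16479167, 1.42916667]), np.float64(0.14476190476190476))
scene 0.59 [306.1, 342.3] (array([0.38806981, 0.16643501, 1.30826886]), np.float64(0.04881429011395133))
scene 0.59 [353.4, 332.3] (array([0.386, 0.165, 1.3  ]), np.float64(1.0))
[0.004, 0.0, 0.275, -0.0, 0.001, -0.001]
```

Request:
move_arm(
  increments=[
    [0.95, 0.004, 0, 0.275, 0, 0.001, -0.001],
    [0.95, 0.004, 0, 0.275, 0, 0.001, -0.001],
    [0.95, 0.004, 0, 0.275, 0, 0.001, -0.001],
    [0.95, 0.004, 0, 0.275, 0, 0.001, -0.001],
    [0.95, 0.004, 0, 0.275, 0, 0.001, -0.001],
    [0.95, 0.004, 0, 0.275, 0, 0.001, -0.001],
    [0.95, 0.004, 0, 0.275, 0, 0.001, -0.001],
    [0.95, 0.004, 0, 0.275, 0, 0.001, -0.001],
    [0.95, 0, 0, 0, 0, 0, 0],
    [0.7, 0, 0, 0, 0, 0, 0],
    [0.65, 0, 0, 0, 0, 0, 0],
    [0.62, 0, 0, 0, 0, 0, 0],
    [0.6, 0, 0, 0, 0, 0, 0],
    [0.5, 0, 0, 0, 0, 0, 0],
    [0, 0, 0, 0, 0, 0, 0],
    [0, 0, 0, 0, 0, 0, 0],
    [0, 0, 0, 0, 0, 0, 0],
    [0, 0, 0, 0, 0, 0, 0],
  ],
  force=30,
)

```text
time_s: 16.25
ee_pos: [0.3828, 0.1543, 0.0348]
eef_rot: [-3.136, 0.698, 1.405]
force: [-0.2, 2.4, 5.1]
grip_width: 0.0556
grip_force: 30.0
```

```bash
python3 - <<'E'
from h import *
o=ctrl.get_obs(); T0=T(o); print(o['qpos'].round(3),T0.round(3))
c=pic('side'); cv2.imwrite('pics/s4.png',cv2.resize(c['color'][180:400,310:500],(518,600),interpolation=cv2.INTER_CUBIC))
c=pic('scene')
for r in ctrl.cut_out('block_center',c)[:3]:
    print(r['conf'],r['centre'],fit([(c,r['mask'])],box(.04,.056,.084),(.386,.165),yaws=(1.3,1.5)))
E
```

```text
[ 0.616  0.554  1.731 -0.476  1.413  0.996] [[ 0.127  0.986 -0.111  0.383]
 [ 0.756 -0.168 -0.633  0.154]
 [-0.643 -0.004 -0.766  0.035]
 [ 0.     0.     0.     1.   ]]
0.93 [314.2, 346.0] (array([0.38445992, 0.16883406, 1.35070171]), np.float64(0.4688404692975773))
0.66 [352.6, 332.5] (array([0.386, 0.165, 1.3  ]), np.float64(1.0))
```

View pics/s4.png

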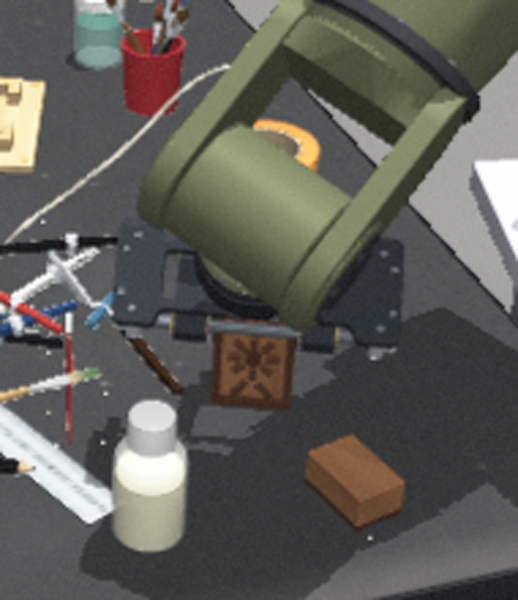

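The block is gripped (55.6 mm), standing upright, nothing disturbed.

```bash
python3 - <<'E'
from h import *
T0=T(ctrl.get_obs()); y=T0[:3,1]; az=np.arctan2(y[0],-y[1]); print(az)
p=np.array([.386,.165,.042]); p-=y*np.dot(p-T0[:3,3],y)
B=blk(p,UP,-hd(az)); rel=np.linalg.inv(T0)@B; np.save('rel2.npy',rel); print(rel.round(4))
U=T0.copy(); U[2,3]+=.17
V=goal(U[:3,3],np.radians(20),1.49)
W=V.copy(); W[:3,3]=[.60,-.30,.20]
print(row(U,7,T0),row(V,10,U),row(W,16,V))
E
```

```text
1.4015636386451604
[[-0.6427  0.0025 -0.7661  0.0039]
 [-0.0039 -1.      0.     -0.    ]
 [-0.7661  0.003   0.6427 -0.0126]
 [ 0.      0.      0.      1.    ]]
[-0.312, -0.002, -0.372, 0.0, -0.0, -0.0] [0.0, 0.0, 0.0, -0.002, 0.105, -0.009] [-0.513, 0.316, -0.18, -0.0, -0.0, -0.0]
```

Request:
move_arm(
  increments=[
    [0, -0.312, -0.002, -0.372, 0, 0, 0],
    [0, -0.312, -0.002, -0.372, 0, 0, 0],
    [0, -0.312, -0.002, -0.372, 0, 0, 0],
    [0, -0.312, -0.002, -0.372, 0, 0, 0],
    [0, -0.312, -0.002, -0.372, 0, 0, 0],
    [0, -0.312, -0.002, -0.372, 0, 0, 0],
    [0, -0.312, -0.002, -0.372, 0, 0, 0],
    [0, 0, 0, 0, -0.002, 0.105, -0.009],
    [0, 0, 0, 0, -0.002, 0.105, -0.009],
    [0, 0, 0, 0, -0.002, 0.105, -0.009],
    [0, 0, 0, 0, -0.002, 0.105, -0.009],
    [0, 0, 0, 0, -0.002, 0.105, -0.009],
    [0, 0, 0, 0, -0.002, 0.105, -0.009],
    [0, 0, 0, 0, -0.002, 0.105, -0.009],
    [0, 0, 0, 0, -0.002, 0.105, -0.009],
    [0, 0, 0, 0, -0.002, 0.105, -0.009],
    [0, 0, 0, 0, -0.002, 0.105, -0.009],
  ],
)

```text
time_s: 18.1
ee_pos: [0.3826, 0.1541, 0.2047]
eef_rot: [3.141, -0.357, 1.49]
force: [0.2, 0.4, -1.3]
grip_width: 0.0557
grip_force: 30.0
```

Request:
move_arm(
  increments=[
    [0, -0.513, 0.316, -0.18, 0, 0, 0],
    [0, -0.513, 0.316, -0.18, 0, 0, 0],
    [0, -0.513, 0.316, -0.18, 0, 0, 0],
    [0, -0.513, 0.316, -0.18, 0, 0, 0],
    [0, -0.513, 0.316, -0.18, 0, 0, 0],
    [0, -0.513, 0.316, -0.18, 0, 0, 0],
    [0, -0.513, 0.316, -0.18, 0, 0, 0],
    [0, -0.513, 0.316, -0.18, 0, 0, 0],
    [0, -0.513, 0.316, -0.18, 0, 0, 0],
    [0, -0.513, 0.316, -0.18, 0, 0, 0],
    [0, -0.513, 0.316, -0.18, 0, 0, 0],
    [0, -0.513, 0.316, -0.18, 0, 0, 0],
    [0, -0.513, 0.316, -0.18, 0, 0, 0],
    [0, -0.513, 0.316, -0.18, 0, 0, 0],
    [0, -0.513, 0.316, -0.18, 0, 0, 0],
    [0, -0.513, 0.316, -0.18, 0, 0, 0],
    [0, 0, 0, 0, 0, 0, 0],
    [0, 0, 0, 0, 0, 0, 0],
  ],
)

```text
time_s: 19.9
ee_pos: [0.5989, -0.2998, 0.1965]
eef_rot: [-3.139, -0.354, 1.488]
force: [-1.0, -0.0, -1.3]
grip_width: 0.0557
grip_force: 30.0
```

```bash
python3 - <<'E'
from h import *
o=ctrl.get_obs(); T0=T(o); print(o['qpos'].round(3)); B=T0@np.load('rel2.npy'); print(B.round(3))
c=pic('wrist'); im=c['color'].copy()
for r in ctrl.cut_out('jig',c)[:2]:
    m=r['mask']; print(r['conf'],r['centre'],ray(c,r['centre'],.01),m.sum(),np.argwhere(m).min(0),np.argwhere(m).max(0))
    print(fit([(c,m)],box(.16,.13,.01),(.6,-.232),yaws=(1.4,1.55)))
P=np.array([[a*.042,b*.028,d*.02] for a in(-1,1) for b in(-1,1) for d in(-1,1)])
q=proj(c,P@B[:3,:3].T+B[:3,3])
for i in range(8):
    for j in range(i):
        if bin(i^j).count('1')==1: cv2.line(im,tuple(map(int,q[i])),tuple(map(int,q[j])),(0,255,255),1)
cv2.imwrite('pics/w5.png',im); cv2.imwrite('pics/w5raw.png',c['color']); np.savez('w5.npz',K=c['K'],pose=c['pose'])
E
```

```text
[-0.646  0.692  0.963  0.298  1.679 -0.561]
[[-0.074 -0.996 -0.042  0.599]
 [-0.865  0.085 -0.494 -0.301]
 [ 0.496  0.    -0.868  0.21 ]
 [ 0.     0.     0.     1.   ]]
```

View pics/w5.png

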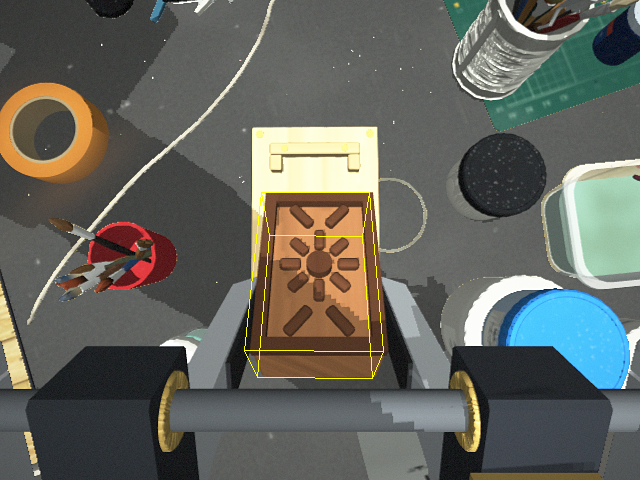

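The wrist view shows the held block with its carved flower up, centred at (320,265), and the predicted outline fits. The jig's far half is visible, with board corners at about (252,127) and (378,127). I'll get the jig pose from those board edges.

```bash
python3 - <<'E'
from h import *
im=cv2.imread('pics/w5raw.png'); c=dict(np.load('w5.npz'))
b=im.astype(int); m=(b[:,:,2]>150)&(b[:,:,2]-b[:,:,0]>35)&(b[:,:,1]>130)
L=[];Rr=[];F=[]
for r in range(135,186):
    # scan out from centre
    row_=m[r]; s=np.where(row_[235:400])[0]+235
    L.append((s.min()-.5,r)); Rr.append((s.max()+.5,r))
for k in range(262,370):
    s=np.where(m[110:150,k])[0]+110; F.append((k,s.min()-.5))
g=lambda pts:np.array([ray(c,(p[1],p[0]),.01)[:2] for p in pts])
def line(P):
    vx,vy,x,y=cv2.fitLine(P.astype(np.float32),cv2.DIST_HUBER,0,1e-4,1e-4).ravel(); d=np.array([vx,vy]); n=np.array([-vy,vx]); print('rms',np.std((P-[x,y])@n).round(5)); return np.array([x,y]),d
l,r,f=map(line,map(g,(L,Rr,F)))
u=l[1]*np.sign(l[1][1]); v=r[1]*np.sign(r[1][1]); w=f[1]*np.sign(f[1][0])
print('yaws',np.arctan2(*u[::-1]),np.arctan2(*v[::-1]),np.arctan2(*w[::-1])+np.pi/2)
ax=u+v+np.array([-w[1],w[0]]); ax/=np.linalg.norm(ax); n=np.array([ax[1],-ax[0]])
print('width',(r[0]-l[0])@n)
lat=((l[0]+r[0])/2)@n; far=f[0]@ax
C=lat*n+(far-.08)*ax; print('jig',C,np.arctan2(*ax[::-1]))
E
```

```text
rms 0.0
rms 0.00098
rms 0.00036
yaws 1.5014361 1.5045266 1.4877855
width 0.13008472
jig [ 0.60282314 -0.22683477] 1.4979161
```

```bash
cat > fin.py <<'E'
from h import *
rel=np.load('rel2.npy'); Ri=np.linalg.inv(rel)
def F(z,x=.6025,y=-.228,az=1.495): return blk([x,y,z],-hd(az),-UP)@Ri
E
python3 - <<'E'
from fin import *
A=F(.10); print(A[:3,3],A[:3,2],row(A,12)); D=F(.05); print(row(D,3,A))
print('1mm down',(A[:3,:3].T@np.array([0,0,-.02])).round(4))
E
```

```text
[ 0.60301529 -0.22084506  0.0888772 ] [ 0.05503394  0.76416676 -0.64266665] [0.007, -0.003, 0.226, 0.0, 0.043, -0.001]
[-0.255, 0.0, 0.214, 0.0, -0.0, 0.0]
1mm down [-0.0153  0.      0.0129]
```

Request:
move_arm(
  increments=[
    [0, 0.007, -0.003, 0.226, 0, 0.043, -0.001],
    [0, 0.007, -0.003, 0.226, 0, 0.043, -0.001],
    [0, 0.007, -0.003, 0.226, 0, 0.043, -0.001],
    [0, 0.007, -0.003, 0.226, 0, 0.043, -0.001],
    [0, 0.007, -0.003, 0.226, 0, 0.043, -0.001],
    [0, 0.007, -0.003, 0.226, 0, 0.043, -0.001],
    [0, 0.007, -0.003, 0.226, 0, 0.043, -0.001],
    [0, 0.007, -0.003, 0.226, 0, 0.043, -0.001],
    [0, 0.007, -0.003, 0.226, 0, 0.043, -0.001],
    [0, 0.007, -0.003, 0.226, 0, 0.043, -0.001],
    [0, 0.007, -0.003, 0.226, 0, 0.043, -0.001],
    [0, 0.007, -0.003, 0.226, 0, 0.043, -0.001],
    [0, 0, 0, 0, 0, 0, 0],
    [0, -0.255, 0, 0.214, 0, 0, 0],
    [0, -0.255, 0, 0.214, 0, 0, 0],
    [0, -0.255, 0, 0.214, 0, 0, 0],
    [0, 0, 0, 0, 0, 0, 0],
    [0, 0, 0, 0, 0, 0, 0],
  ],
)

```text
time_s: 21.8
ee_pos: [0.6039, -0.2222, 0.0384]
eef_rot: [3.133, -0.869, 1.506]
force: [0.8, 0.2, -0.8]
grip_width: 0.0559
grip_force: 30.0
```

```bash
python3 - <<'E'
from fin import *
o=ctrl.get_obs(); T0=T(o); print(o['qpos'].round(3)); B=T0@rel; print(B.round(4))
P=np.array([[a*.042,b*.028,d*.02] for a in(-1,1) for b in(-1,1) for d in(-1,1)])
pk=place(np.array([[a*.047,b*.033,.024] for a,b in((1,1),(1,-1),(-1,-1),(-1,1))]),(.6025,-.228,1.495))
out=[]
for n in('wrist','side'):
    c=pic(n); im=cv2.resize(c['color'],None,fx=3,fy=3,interpolation=cv2.INTER_CUBIC)
    q=(proj(c,P@B[:3,:3].T+B[:3,3])*3+1).astype(int)
    for i in range(8):
        for j in range(i):
            if bin(i^j).count('1')==1: cv2.line(im,tuple(map(int,q[i])),tuple(map(int,q[j])),(0,255,255),1)
    k=(proj(c,pk)*3+1).astype(int); cv2.polylines(im,[k.reshape(-1,1,2)],True,(255,0,255),1)
    cx,cy=q.mean(0).astype(int); cx=np.clip(cx,200,1720);cy=np.clip(cy,300,1140)
    out.append(im[cy-300:cy+300,cx-200:cx+200])
    if n=='wrist': out[0]=cv2.resize(c['color'][:480,:],(400,300)); out[0]=np.vstack([out[0],im[cy-150:cy+150,cx-200:cx+200]])
cv2.imwrite('pics/b6.png',np.hstack(out))
E
```

```text
[-0.697  0.974  1.052  0.676  1.686 -0.752]
[[-0.0756 -0.9971  0.0056  0.6033]
 [-0.9971  0.0756 -0.0043 -0.2293]
 [ 0.0039 -0.0059 -1.      0.0495]
 [ 0.      0.      0.      1.    ]]
```

View pics/b6.png

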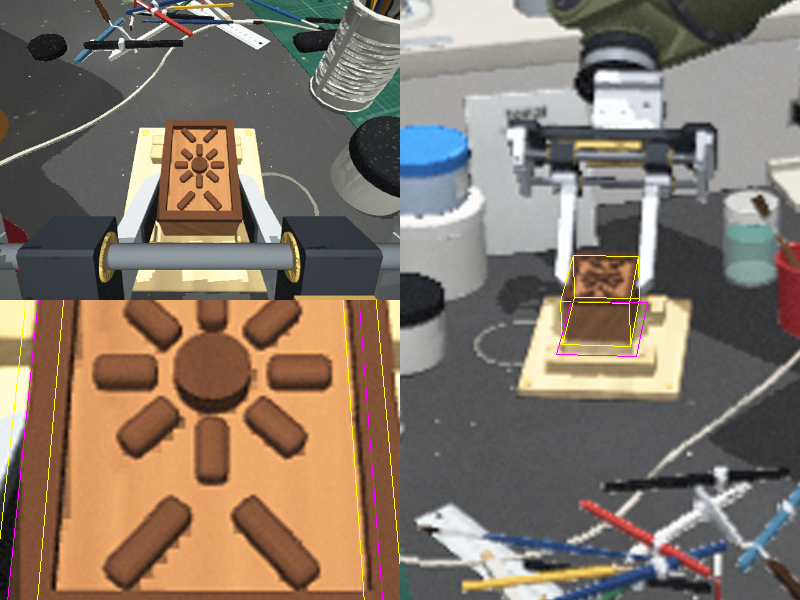

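The wrist inset shows the block, carved side up, over the jig, and the side overlay fits. The block may be a few mm off laterally, so I'll measure it relative to the board before lowering.

```bash
python3 - <<'E'
from fin import *
T0=T(ctrl.get_obs()); B=T0@rel
for n in('side','wrist'):
    c=pic(n)
    if n=='side':
        for r in ctrl.cut_out('block_center',c)[:3]:
            if np.hypot(*(ray(c,r['centre'],.05)[:2]-B[:2,3]))<.05: print('blk',fit([(c,r['mask'])],box(.084,.056,.04,.0295),B[:2,3],yaws=(1.4,1.55)))
        for r in ctrl.cut_out('jig',c)[:2]: print('jig',r['conf'],fit([(c,r['mask'])],box(.16,.13,.01),(.6,-.23),yaws=(1.4,1.55)))
        continue
    cv2.imwrite('pics/w7.png',c['color']); b=c['color'].astype(int)
    m=(b[:,:,2]>150)&(b[:,:,2]-b[:,:,0]>35)&(b[:,:,1]>130)
    q=proj(c,place(box(.16,.13,0,.01),(.6025,-.228,1.495))); print('board pred',q[::2].round(0).tolist())
    for r in range(215,300,14): 
        s=np.where(m[r,190:450])[0]+190; p=[ray(c,(r,s.min()-.5),.01),ray(c,(r,s.max()+.5),.01)]; print(r,s.min(),s.max(),np.round(p,4)[:,:2].tolist(),np.round((p[0]+p[1])/2,4)[0])
    # rim edges of block: dark brown, z = top
    qb=proj(c,(np.array([[0,-.028,-.02],[0,.028,-.02],[.03,-.028,-.02],[.03,.028,-.02]])@B[:3,:3].T)+B[:3,3]); print('blk pred',qb.round(1).tolist())
    for k in (0,2):
        r=int(round(qb[k:k+2,1].mean())); xs=sorted(qb[k:k+2,0]); 
        for x in xs: print(r,int(x)-8,b[r,int(x)-8:int(x)+9].sum(1).tolist())
E
```

```text
blk (array([ 0.60345316, -0.23728907,  1.53572461]), np.float64(0.043150684931506866))
jig 0.77 (array([ 0.59976375, -0.22728561,  1.52311694]), np.float64(0.21160593792172744))
board pred [[447.0, 469.0], [175.0, 468.0], [407.0, 207.0], [222.0, 205.0]]
215 221 407 [[0.5434, -0.1519], [0.6724, -0.1604]] 0.6079
229 218 417 [[0.5422, -0.1636], [0.6768, -0.1726]] 0.6095
243 216 411 [[0.5416, -0.1749], [0.6705, -0.1835]] 0.6061
257 213 413 [[0.5405, -0.1856], [0.6696, -0.1943]] 0.605
271 211 416 [[0.54, -0.1958], [0.6694, -0.2046]] 0.6047
285 208 418 [[0.539, -0.2056], [0.6685, -0.2145]] 0.6037
299 206 420 [[0.5385, -0.215], [0.6677, -0.2239]] 0.6031
blk pred [[375.5, 262.4], [254.4, 262.0], [381.0, 323.9], [247.6, 323.5]]
262 246 [467, 443, 441, 442, 431, 442, 428, 426, 430, 437, 438, 444, 326, 260, 259, 270, 273]
262 367 [252, 281, 277, 260, 262, 272, 266, 270, 264, 267, 259, 257, 278, 320, 329, 336, 312]
324 239 [411, 205, 136, 145, 143, 117, 83, 84, 72, 73, 70, 64, 59, 134, 166, 250, 262]
324 372 [257, 265, 253, 257, 255, 260, 255, 271, 269, 263, 257, 269, 277, 232, 119, 78, 65]
```

```bash
python3 - <<'E'
from fin import *
T0=T(ctrl.get_obs()); B=T0@rel; C=ctrl.get_obs()
c=pic('wrist'); b=c['color'].astype(int)
q=proj(c,(np.array([[-.042,0,-.02],[.042,0,-.02],[.042,0,.02]])@B[:3,:3].T)+B[:3,3]); print('pred far,near top,near bottom',q.round(1).tolist())
for k in (0,1):
    x,y=q[k].round().astype(int); print(y-9,b[y-9:y+10,x-30:x+31:12].sum(2).mean(1).round().tolist())
q=proj(c,place(np.array([[.08,-.05,.01],[.08,.05,.01],[.059,.0,.024],[.047,0,.024]]),(.6025,-.228,1.495))); print('pred board far/wall',q.round(1).tolist())
for k in (0,1,2):
    x,y=q[k].round().astype(int); print(y-9,b[y-9:y+14,x-1:x+2].sum(2).mean(1).round().tolist())
s=(c['pose'][2,3]-.07)/c['K'][0,0]; print('m/px lateral at top',s)
E
```

```text
pred far,near top,near bottom [[315.5, 192.8], [313.9, 351.7], [314.6, 378.6]]
184 [294.0, 297.0, 296.0, 295.0, 294.0, 292.0, 292.0, 290.0, 277.0, 268.0, 267.0, 266.0, 269.0, 273.0, 267.0, 271.0, 267.0, 148.0, 115.0]
343 [273.0, 266.0, 271.0, 273.0, 272.0, 269.0, 275.0, 270.0, 148.0, 111.0, 118.0, 118.0, 137.0, 253.0, 230.0, 225.0, 218.0, 226.0, 222.0]
pred board far/wall [[385.7, 206.4], [243.2, 205.3], [314.2, 217.9], [314.0, 233.2]]
197 [289.0, 284.0, 294.0, 283.0, 291.0, 293.0, 284.0, 275.0, 321.0, 647.0, 742.0, 733.0, 731.0, 732.0, 732.0, 732.0, 733.0, 732.0, 732.0, 732.0, 732.0, 733.0, 733.0]
196 [287.0, 283.0, 282.0, 284.0, 289.0, 291.0, 286.0, 276.0, 345.0, 679.0, 719.0, 714.0, 711.0, 712.0, 712.0, 711.0, 713.0, 710.0, 712.0, 712.0, 712.0, 712.0, 713.0]
209 [510.0, 506.0, 505.0, 505.0, 507.0, 506.0, 505.0, 507.0, 509.0, 509.0, 504.0, 505.0, 423.0, 420.0, 424.0, 467.0, 503.0, 504.0, 507.0, 511.0, 506.0, 468.0, 405.0]
m/px lateral at top 0.00040017770318378853
```

```bash
python3 - <<'E'
from fin import *
A=F(.047,.6003,-.2275); print(row(A,2)); D=F(.0325,.6003,-.2275); print(row(D,4,A))
E
```

```text
[-0.014, -0.034, 0.034, 0.002, 0.002, 0.003]
[-0.056, 0.0, 0.047, 0.0, -0.0, 0.0]
```

Request:
move_arm(
  increments=[
    [0, -0.014, -0.034, 0.034, 0.002, 0.002, 0.003],
    [0, -0.014, -0.034, 0.034, 0.002, 0.002, 0.003],
    [0, 0, 0, 0, 0, 0, 0],
    [0, -0.056, 0, 0.047, 0, 0, 0],
    [0, -0.056, 0, 0.047, 0, 0, 0],
    [0, -0.056, 0, 0.047, 0, 0, 0],
    [0, -0.056, 0, 0.047, 0, 0, 0],
    [0, 0, 0, 0, 0, 0, 0],
    [0, 0, 0, 0, 0, 0, 0],
  ],
)

```text
time_s: 23.05
ee_pos: [0.6007, -0.2203, 0.0208]
eef_rot: [-3.14, -0.873, 1.497]
force: [0.1, -0.4, -1.0]
grip_width: 0.0558
grip_force: 30.0
```

```bash
python3 - <<'E'
from fin import *
B=T(ctrl.get_obs())@rel; print(B.round(4))
E
```

```text
[[-7.640e-02 -9.971e-01 -8.000e-04  6.001e-01]
 [-9.971e-01  7.640e-02 -1.000e-04 -2.274e-01]
 [ 2.000e-04  8.000e-04 -1.000e+00  3.190e-02]
 [ 0.000e+00  0.000e+00  0.000e+00  1.000e+00]]
```

Request:
move_arm(
  increments=[
    [0, -0.015, 0, 0.013, 0, 0, 0],
    [0, -0.012, 0, 0.01, 0, 0, 0],
    [0, 0, 0, 0, 0, 0, 0],
  ],
)

```text
time_s: 23.35
ee_pos: [0.6006, -0.2202, 0.019]
eef_rot: [-3.14, -0.873, 1.497]
force: [0.4, 0.2, -1.3]
grip_width: 0.0554
grip_force: 30.0
```

Request:
move_arm(
  increments=[
    [0, -0.012, 0, 0.01, 0, 0, 0],
    [0, 0, 0, 0, 0, 0, 0],
  ],
)

```text
time_s: 23.55
ee_pos: [0.6007, -0.2203, 0.0189]
eef_rot: [-3.141, -0.873, 1.498]
force: [-1.7, -0.1, 4.0]
grip_width: 0.0559
grip_force: 29.9
```

Request:
move_arm(
  increments=[
    [0.62, 0, 0, 0, 0, 0, 0],
    [0.66, 0, 0, 0, 0, 0, 0],
    [0.72, 0, 0, 0, 0, 0, 0],
    [0.8, 0, 0, 0, 0, 0, 0],
    [0.8, 0, 0, 0, 0, 0, 0],
    [0.8, 0, 0, -0.2, 0, 0, 0],
    [0.8, 0, 0, -0.3, 0, 0, 0],
    [0.8, 0, 0, -0.4, 0, 0, 0],
    [0.8, 0, 0, -0.4, 0, 0, 0],
    [0.8, 0, 0, -0.4, 0, 0, 0],
    [0.8, 0, 0, -0.4, 0, 0, 0],
    [0.8, 0.3, 0, -0.3, 0, 0, 0],
    [0.8, 0.3, 0, -0.3, 0, 0, 0],
    [0.8, 0, 0, 0, 0, 0, 0],
    [0.8, 0, 0, 0, 0, 0, 0],
  ],
)

```text
time_s: 25.05
ee_pos: [0.5949, -0.3038, 0.1289]
eef_rot: [3.141, -0.872, 1.499]
force: [-0.1, -0.0, -0.6]
grip_width: 0.0755
grip_force: 0.0
```

```bash
python3 - <<'E'
from h import *
a=pic('side')['color']; w=pic('wrist')['color']
cv2.imwrite('pics/e8.png',np.hstack([cv2.resize(w,(400,300)),cv2.resize(a[150:300,200:400],(400,300),interpolation=cv2.INTER_CUBIC)]))
E
```

```text
(no output)
```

View pics/e8.png

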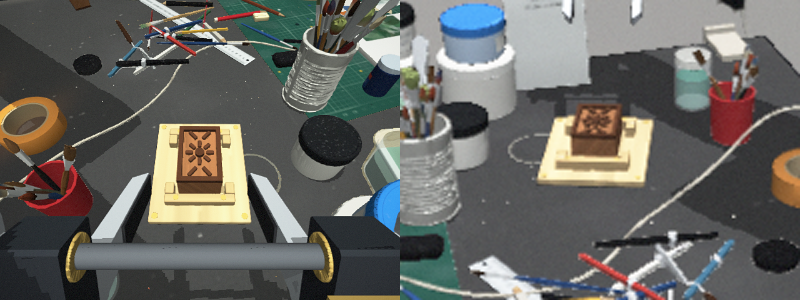

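The block sits flat in the pocket, carved face up (wrist inset at (200,155), side inset at (597,135)). The jar, tub and tape are where they were, and the gripper is clear. I'm handing in.

```bash
python3 -c "
from station import ctrl
print(ctrl.hand_in())"
```

```text
the job is handed in; nothing more can be done
None
```

The block was stood on its small end and let go, then gripped again from the carved side and laid flat in the jig pocket, carved face up. I saw nothing else disturbed, and it was handed in at about 25 s; no verdict came back.

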